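Push a contour gauge's leaves flush and lock it

ROBOT

A 6-joint arm with a two-finger parallel gripper is mounted at the origin on a cart in front of the work surface, level with it; the furniture and walls round the work are solid. World frame = base frame: x ahead of the robot, y to its left, z up, the work surface at z = 0. Lengths are in m, angles in degrees, forces in N, time in s.
With the tool pointing down it reaches from about 0.4 to 0.825 m from the base axis. Payload 7 kg.
Tool frame: the origin (TCP) lies on the front face of the gripper's body, between the roots of the fingers; the fingertips stand 66 mm ahead of it and the grasp point (between the pads) lies 47 mm ahead of it; z points along the fingers, y is the line along which they close (so a half turn about z gives the same grasp; the last joint's range is limited). The gripper opens to 88 mm and grips with 3 to 60 N. Pads are 19 mm wide; open, the fingers measure 130 mm over their backs; the gripper's body (78 mm by 193 mm) begins 47 mm behind the grasp point.
Start: joints at [80.334, 20.546, 0.682, 0, -70.136, -16.507], TCP at [0.298, 0.606, 0.292] pointing down, gripper open.
Joint ranges: [-176.03, 176.03], [-82.01, 121.73], [-58.28, 71.71], [-173.87, 95.51], [-174.79, -0.11], [-173.66, 173.66]. Speed limits (degrees/s): [136.94, 136.94, 172.46, 180, 180, 180].

INTERFACE

Orientations are given as [roll, pitch, yaw] about the fixed x, y, z axes, in that order (R = Rz(yaw) Ry(pitch) Rx(roll)).
In Python, from plant import ctrl gives the robot as it stands.
- The arm moves only by the tool send_rows, never from a script. Its argument "deltas" is a list of rows, each a list of 2 entries, a list of its own where there are three numbers: the shift along the tool's x, y, z each as a share of 800 mm, from -1 to 1, then the turn about the tool's z as a share of 90 degrees, from -1 to 1. A call has exactly 5 rows; each row is the pose to reach, as a shift and turn from the pose commanded when the call began, along the tool's axes at that moment; what a row does not reach only later rows make up. A row lasts 1/12 s, in which the tool goes at most 41.7 mm and 7.16 degrees, less where a joint would pass 70% of its speed; a pose out of reach is approached as far as the arm can. A call with a number of a shift or a turn outside -1 to 1 is refused whole. A call with a gripper value outside its range is refused whole. "gripper" is the opening, from 0 (shut) to 1 (fully open), set as the call begins (left out, the last holds). The fingers move at their own pace and stop on an object; the grip force is fixed at half the most. Time passes only in rows, so rows that repeat a pose let the fingers close, or fill a call up. It gives the time, the measured TCP pose, the force, the opening and the grip force at its end, in the units of the state.
- ctrl.get_obs(): the state, without advancing time (a new reading comes with each control period).
- ctrl.snapshot(name): name is "side" or "top"; returns a dict with "color" (400x640x3 uint8, red, green, blue), "vertical_fov" (degrees; the focal length in pixels is half the picture's height over the tangent of half this angle, whatever the lens; pixels are square), "cx", "cy" (the principal point, pixels), "rvec" (rotation vector, rad) and "tvec" (3), from world to camera coordinates, as OpenCV has them. Camera axes: x right, y down, z forward; pixel columns grow to the right and rows downward; lengths in m; the calibration is good to about 2 mm. A picture is of the moment at which its call begins. There is no depth.
- ctrl.close_job(): hands the job in; it is judged then, once.
Trained networks look in a picture, given as the dict that the camera call returned (one of the last four; its "shot" number tells which), for a name from the list of things; names that differ only in an ending like _2 or _b are one class to them, and where a whole thing is asked for, a point or a joint stands for the part that bears it (a point fixed in the world has none). Each returns a list of dicts, best first, with "conf" (0 to 1); they miss things now and then, are a little off and sometimes report something else, mostly with a low value. They report only what shows in the picture. A call takes as long as a camera call. They do not tell look-alikes from the thing itself.
- ctrl.boxes_of(picture, thing): "xy" ([column, row] as shares, 0 to 1, of the picture: columns of its width, rows of its height, amid what is visible of it).
- ctrl.cut_out(picture, thing): "pixels" (400x640 bool, what is visible of it) and "xy" ([column, row] as shares, 0 to 1, of the picture: columns of its width, rows of its height, amid what is visible of it).
The state is a dict: "clock": time; "joint_pos": joint angles; "qvel": joint speeds; "tau": joint torques, N m; "tool_pos": TCP position; "orientation": TCP orientation; "force": force on the tool from outside, world axes, zero at the start; "moment": the same for the moment, N m; "opening": finger opening in m; "gripper_force": force on a finger pad.
Only numpy, scipy, OpenCV 4.12 (cv2) and the standard library are available. Lean on these libraries where they do the work, as an engineer would, in place of code of your own. Each camera call takes 0.05 s, during which the arm holds its last target. There are 200 camera calls.

TASK

The contour gauge lying against the two bench dogs still holds the shape it last took. Run your fingertips along the row of leaf ends on its near side, lightly pushing every leaf back until it is flush with the gauge's edge, and only then push the lock lever on its end round to its locked position, in line with the gauge. Nothing needs gripping: do not lift the gauge, leave it flat against its dogs, and do not disturb the things around it.

Things in the scene. Friction and masses are not known exactly. Their poses are not given: they have to be found in the camera images.
- gauge: Loose contour gauge lying flat: black body 45 mm deep (x), 168 long (y), 19 high, 0.6 to 0.9 kg; origin: centre of its underside. +x points from its near, ruled edge (x=-22.5 mm) to the dogs. 16 steel leaves slide along x between cover plates (tops 3.5 and 18 mm high) in the middle 100 mm of its length; end blocks 34 mm long either side. Plates and blocks share one straight near edge.
- gauge_edge (a point): Middle of the gauge's near edge (gauge x = -22.5 mm, y = 0), 9 mm above the bench; axes as the gauge's.
- dogs: Two fixed round dark steel bench dogs, 25 mm wide at the foot, 21 mm high, 148 mm apart, one behind each end block of the gauge; they take the push on it. Origin: on the bench, midway between them, on the line across their near sides (the gauge's far edge lies 1 to 3 mm short of it at the start); x points away from the gauge, y along the line.
- lock (a joint): Lock lever on top of the gauge's +y end block: flat steel arm turning about an upright pin at gauge x = 0, y = 60 mm. In rad: 0 = locked, at its stop, the arm in line with the gauge's length (pointing to gauge +y); grows to 0.95 as the arm swings out to the near side (gauge -x). Starts open (0.65 to 0.93), stays where it is left; 1 to 2 N at the knob moves it.
- lock_knob (a point): Black knob that stands up at the end of the lock lever, 12 mm thick, 20 to 38 mm above the bench, 45 mm from the pivot; the point is inside it, 29 mm above the bench.
- bit_bottle: Small clear and blue bottle, 43x45x64 mm, standing behind the dogs; origin under its centre. A bystander.
- side_cutters: Small blue-handled side cutters, 100x49x13 mm, lying to the gauge's -y side; origin at the centre of their underside. A bystander.
- fuse_box: Small yellow and black carton, 56x38x26 mm, lying beyond the gauge's +y end; origin under its centre. A bystander.
- leaf_1 (a joint): Leaf 1 of 16 (gauge y = -45.0 mm): how far its near end stands out beyond the gauge's near edge, m; 0 = flush (its stop), up to 0.038. The leaf is 5.4 mm wide, 4 to 14 mm above the bench, slides with about 0.5 N and stays where it is left.
- leaf_2 (a joint): Leaf 2 of 16 (gauge y = -39.0 mm): how far its near end stands out beyond the gauge's near edge, m; 0 = flush (its stop), up to 0.038. The leaf is 5.4 mm wide, 4 to 14 mm above the bench, slides with about 0.5 N and stays where it is left.
- leaf_3 (a joint): Leaf 3 of 16 (gauge y = -33.0 mm): how far its near end stands out beyond the gauge's near edge, m; 0 = flush (its stop), up to 0.038. The leaf is 5.4 mm wide, 4 to 14 mm above the bench, slides with about 0.5 N and stays where it is left.
- leaf_4 (a joint): Leaf 4 of 16 (gauge y = -27.0 mm): how far its near end stands out beyond the gauge's near edge, m; 0 = flush (its stop), up to 0.038. The leaf is 5.4 mm wide, 4 to 14 mm above the bench, slides with about 0.5 N and stays where it is left.
- leaf_5 (a joint): Leaf 5 of 16 (gauge y = -21.0 mm): how far its near end stands out beyond the gauge's near edge, m; 0 = flush (its stop), up to 0.038. The leaf is 5.4 mm wide, 4 to 14 mm above the bench, slides with about 0.5 N and stays where it is left.
- leaf_6 (a joint): Leaf 6 of 16 (gauge y = -15.0 mm): how far its near end stands out beyond the gauge's near edge, m; 0 = flush (its stop), up to 0.038. The leaf is 5.4 mm wide, 4 to 14 mm above the bench, slides with about 0.5 N and stays where it is left.
- leaf_7 (a joint): Leaf 7 of 16 (gauge y = -9.0 mm): how far its near end stands out beyond the gauge's near edge, m; 0 = flush (its stop), up to 0.038. The leaf is 5.4 mm wide, 4 to 14 mm above the bench, slides with about 0.5 N and stays where it is left.
- leaf_8 (a joint): Leaf 8 of 16 (gauge y = -3.0 mm): how far its near end stands out beyond the gauge's near edge, m; 0 = flush (its stop), up to 0.038. The leaf is 5.4 mm wide, 4 to 14 mm above the bench, slides with about 0.5 N and stays where it is left.
- leaf_9 (a joint): Leaf 9 of 16 (gauge y = +3.0 mm): how far its near end stands out beyond the gauge's near edge, m; 0 = flush (its stop), up to 0.038. The leaf is 5.4 mm wide, 4 to 14 mm above the bench, slides with about 0.5 N and stays where it is left.
- leaf_10 (a joint): Leaf 10 of 16 (gauge y = +9.0 mm): how far its near end stands out beyond the gauge's near edge, m; 0 = flush (its stop), up to 0.038. The leaf is 5.4 mm wide, 4 to 14 mm above the bench, slides with about 0.5 N and stays where it is left.
- leaf_11 (a joint): Leaf 11 of 16 (gauge y = +15.0 mm): how far its near end stands out beyond the gauge's near edge, m; 0 = flush (its stop), up to 0.038. The leaf is 5.4 mm wide, 4 to 14 mm above the bench, slides with about 0.5 N and stays where it is left.
- leaf_12 (a joint): Leaf 12 of 16 (gauge y = +21.0 mm): how far its near end stands out beyond the gauge's near edge, m; 0 = flush (its stop), up to 0.038. The leaf is 5.4 mm wide, 4 to 14 mm above the bench, slides with about 0.5 N and stays where it is left.
- leaf_13 (a joint): Leaf 13 of 16 (gauge y = +27.0 mm): how far its near end stands out beyond the gauge's near edge, m; 0 = flush (its stop), up to 0.038. The leaf is 5.4 mm wide, 4 to 14 mm above the bench, slides with about 0.5 N and stays where it is left.
- leaf_14 (a joint): Leaf 14 of 16 (gauge y = +33.0 mm): how far its near end stands out beyond the gauge's near edge, m; 0 = flush (its stop), up to 0.038. The leaf is 5.4 mm wide, 4 to 14 mm above the bench, slides with about 0.5 N and stays where it is left.
- leaf_15 (a joint): Leaf 15 of 16 (gauge y = +39.0 mm): how far its near end stands out beyond the gauge's near edge, m; 0 = flush (its stop), up to 0.038. The leaf is 5.4 mm wide, 4 to 14 mm above the bench, slides with about 0.5 N and stays where it is left.
- leaf_16 (a joint): Leaf 16 of 16 (gauge y = +45.0 mm): how far its near end stands out beyond the gauge's near edge, m; 0 = flush (its stop), up to 0.038. The leaf is 5.4 mm wide, 4 to 14 mm above the bench, slides with about 0.5 N and stays where it is left.
Not all that is in view belongs to the job. There is more than one size of the gauge; the job needs the largest.

How it is judged:
By the outcome, as a careful person would: the job done as asked, in the order asked, and still so for the second after the job is handed in, with the robot touching nothing.
It also fails if it takes over 64 s, if anything falls off the work surface, if the arm or the gripper's body presses on something with over 40 N, if the wrist force passes 120 N, or if a joint passes its speed limit or range.

## Working session

There is one attempt and no reset: what is moved stays moved. The work goes in short steps, Python scripts to look and compute and a tool call to move; the robot and the scene stay as the last step left them, time stands still between calls to the robot, and variables do not carry over. Pictures are saved under pics/ and viewed, at most 10 in all, crops included, and the job is handed in when it is done.

Besides the shell and the picture viewer there is one more tool, called after "Emit:" as name(argument=value, ...) on one line, values as JSON. send_rows: Moves the arm, as the interface text tells. Shift numbers are shares of 800 mm and turn numbers shares of 90 degrees, none past 1 either way. Its arguments: {"type":"object","properties":{"deltas":{"type":"array","items":{"type":"array"}},"gripper":{"type":"number"}},"required":["deltas"]}

```bash
ls; mkdir -p pics; python3 - <<'E'
from plant import ctrl
import cv2
o=ctrl.get_obs();print(o)
for n in("top","side"):
    s=ctrl.snapshot(n);cv2.imwrite(f"pics/{n}0.png",s["color"][:,:,::-1])
    print(n,s["vertical_fov"],s["cx"],s["cy"],s["rvec"],s["tvec"])
    for t in("gauge","lock_knob","dogs","fuse_box","side_cutters","bit_bottle"):
        print(t,[(round(d["conf"],2),round(d["xy"][0]*640),round(d["xy"][1]*400)) for d in ctrl.boxes_of(s,t)])
E
```

```text
pics
{'clock': 0.0, 'joint_pos': array([ 8.03342102e+01,  2.05921556e+01,  6.33482094e-01, -2.18671359e-02,
       -7.01347545e+01, -1.65075525e+01]), 'qvel': array([-0.03328216,  0.05545007, -0.0323251 ,  0.02383996,  0.08196437,
        0.04143192]), 'tau': array([-5.39185075e-04, -5.82718170e+01,  2.93048036e+01,  6.99754804e+00,
        7.03870930e-03, -1.48589302e-04]), 'tool_pos': array([0.29756689, 0.60544538, 0.29120675]), 'orientation': array([ 1.79904581e+02, -6.84057474e-03, -2.61807840e+01]), 'force': array([ 0.36824714, -0.37183319,  0.43188344]), 'moment': array([0.01428365, 0.06061768, 0.01511894]), 'gripper_force': 0.0, 'opening': 0.08743245376295283}
top 43.38756852047298 322.5052809490329 203.5238011547312 [ 2.17160618 -2.12489511  0.12065561] [0.01120252 0.57222997 0.95457097]
gauge [(0.9, 312, 200), (0.83, 424, 304), (0.58, 304, 299)]
lock_knob [(0.66, 276, 207), (0.62, 399, 298)]
dogs [(0.48, 346, 180), (0.27, 312, 219)]
fuse_box [(0.62, 240, 149), (0.41, 281, 181)]
side_cutters [(0.69, 396, 189), (0.41, 322, 132)]
bit_bottle [(0.95, 322, 134)]
side 43.70174744183228 326.55323003336946 201.1929713777374 [ 0.06535789  2.77029513 -1.39795362] [0.53379878 0.02185303 1.14856427]
gauge [(0.88, 384, 170), (0.63, 306, 231), (0.55, 402, 225)]
lock_knob [(0.72, 316, 243), (0.61, 381, 177), (0.57, 418, 239), (0.25, 253, 277), (0.24, 283, 232)]
dogs [(0.52, 289, 249)]
fuse_box [(0.8, 252, 277)]
side_cutters [(0.81, 291, 181)]
bit_bottle [(0.65, 240, 215)]
```

View pics/top0.png

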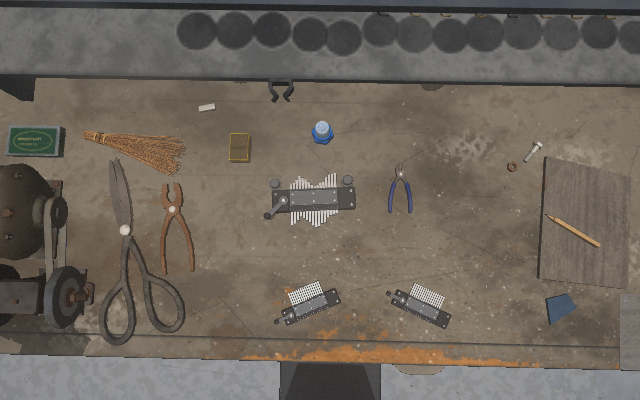

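View pics/side0.png

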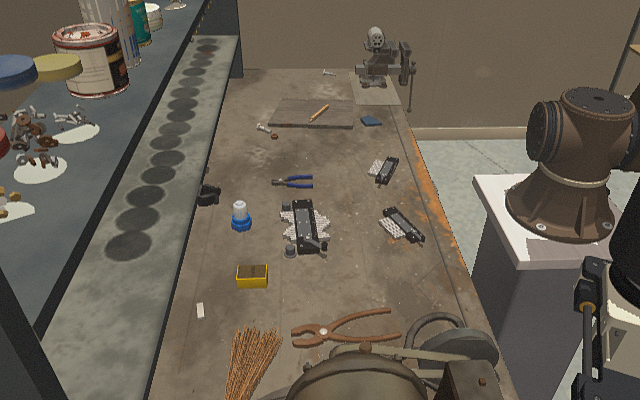

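The top picture shows the large gauge at about (313,200), dogs at (276,183) and (348,181), and its lever knob at about (267,215). The two small gauges at (308,304) and (420,305) are look-alikes. Next: an enlarged crop to measure from.

```bash
cat > h.py <<'E'
import numpy as np,cv2
from plant import ctrl
def cam(s):
    h=s["color"].shape[0];f=h/2/np.tan(np.radians(s["vertical_fov"]/2))
    K=np.array([[f,0,s["cx"]],[0,f,s["cy"]],[0,0,1]]);return K,cv2.Rodrigues(np.array(s["rvec"]))[0],np.array(s["tvec"]).reshape(3)
def w(s,u,v,z):
    K,R,t=cam(s);d=R.T@np.linalg.solve(K,[u,v,1]);c=-R.T@t
    return c+d*(z-c[2])/d[2]
def px(s,P):
    K,R,t=cam(s);q=K@(R@np.array(P,float)+t);return q[:2]/q[2]
def crop(s,name,u0,v0,wd,ht,k):
    cv2.imwrite(name,cv2.resize(s["color"][v0:v0+ht,u0:u0+wd,::-1],None,fx=k,fy=k,interpolation=cv2.INTER_CUBIC))
E
python3 - <<'E'
from h import *
s=ctrl.snapshot("top");crop(s,"pics/t1.png",250,160,120,80,6.6)
for n,p,z in(("dogL",(276,183),.021),("dogR",(348,181),.021),("knob",(267,215),.038),("gc",(313,200),.018)):print(n,w(s,*p,z).round(4))
d=[x for x in ctrl.cut_out(s,"gauge")][0];m=d["pixels"];print(m.sum(),d["xy"]);v,u=np.nonzero(m)
c=cv2.morphologyEx(m.astype(np.uint8),cv2.MORPH_CLOSE,np.ones((3,3)));print(cv2.minAreaRect(np.c_[u,v].astype(np.int32)))
E
```

```text
dogL [0.6136 0.1186 0.021 ]
dogR [ 0.6206 -0.0264  0.021 ]
knob [0.5467 0.1322 0.038 ]
gc [0.581  0.0432 0.018 ]
2874 [0.4855, 0.4955]
((308.8567199707031, 201.38946533203125), (51.15653991699219, 92.97116088867188), 82.64761352539062)
```

View pics/t1.png

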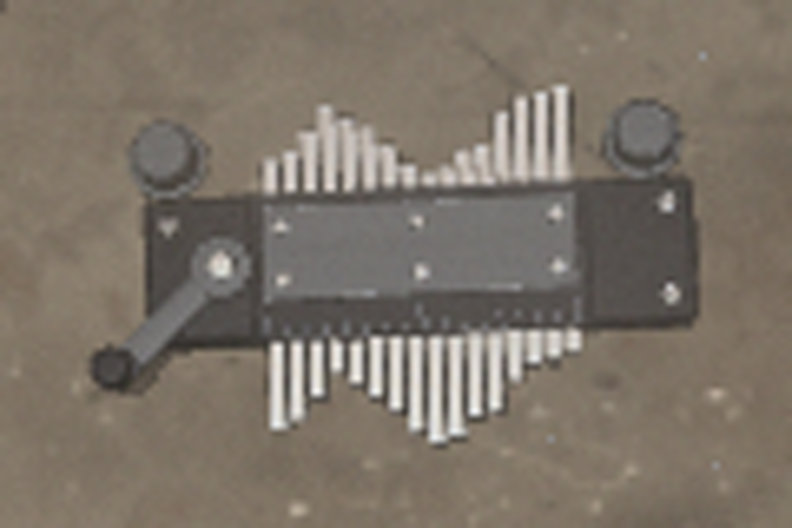

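The crop shows the body corners at (147,199), (690,178), (697,322) and (148,347). The knob is at (112,368) and the leaves stand out on the near (lower) side, up to about (438,440).

```bash
python3 - <<'E'
from h import *
s=ctrl.snapshot("top")
C=[w(s,250+(u+.5)/6.6-.5,160+(v+.5)/6.6-.5,.018)[:2] for u,v in((147,199),(690,178),(697,322),(148,347))]
tl,tr,br,bl=C;print(np.round(C,4),[np.linalg.norm(a-b).round(4) for a,b in((tl,tr),(tr,br),(br,bl),(bl,tl))])
e=(tl-tr)+(bl-br);g=np.degrees(np.arctan2(-e[0],e[1]));c=np.mean(C,0);print("yaw",g,"c",c)
gx=np.array([np.cos(np.radians(g)),np.sin(np.radians(g))]);gy=np.array([-gx[1],gx[0]])
for n,p,z in(("dogL",(162,150),.021),("dogR",(642,128),.021),("knob",(112,368),.038),("piv",(220,265),.022),("leafmin",(438,440),.014)):
    q=w(s,250+(p[0]+.5)/6.6-.5,160+(p[1]+.5)/6.6-.5,z)[:2]-c;print(n,q@gx,q@gy)
# side check: project gauge centre
s2=ctrl.snapshot("side");S=[(*(c+gx*a+gy*b),.019) for a,b in((-.0225,.084),(-.0225,-.084),(.0225,-.084),(.0225,.084))]
im=s2["color"][:,:,::-1].copy()
cv2.polylines(im,[np.int32(np.round([px(s2,p)*8 for p in S]))],True,(0,255,0),1,cv2.LINE_AA,3);s2["color"]=im[:,:,::-1];crop(s2,"pics/s1.png",250,180,100,90,6)
st=np.array([.2976,.6054])
T=c-gx*.095;print("target (gauge x=-95,y=0)",T)
o=ctrl.get_obs();y=np.radians(o["orientation"][2]);d=T-o["tool_pos"][:2]
print("tool dx,dy shares",(d@[np.cos(y),np.sin(y)])/.8,(d@[np.sin(y),-np.cos(y)])/.8,"turn share",-(g-o["orientation"][2])/90)
E
```

```text
[[ 0.6002  0.1269]
 [ 0.6101 -0.039 ]
 [ 0.5658 -0.0418]
 [ 0.5547  0.1249]] [np.float64(0.1661), np.float64(0.0443), np.float64(0.1671), np.float64(0.0456)]
yaw 3.6205982436988027 c [0.58268496 0.04275565]
dogL 0.037237418409814906 0.07748994217566665
dogR 0.03774375886151874 -0.06927388893279542
knob -0.030925516661200136 0.09247763743555415
piv 0.000897249808960194 0.06075687975220883
leafmin -0.05444963635887413 -0.003173971932955237
target (gauge x=-95,y=0) [0.48787457 0.03675646]
tool dx,dy shares 0.527026948513362 0.533476078531588 turn share -0.33104042558144287
```

View pics/s1.png

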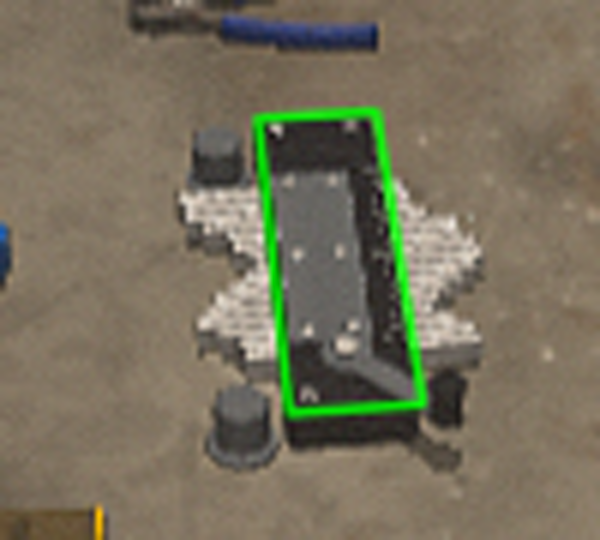

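The projected outline sits on the gauge in the side view too, so the pose holds. The lever is open by about 0.79 rad. I'll move over now with the fingers shut.

Emit:
send_rows(deltas=[[[0.035,0.035,0],0],[[0.07,0.07,0],0],[[0.105,0.106,0],0],[[0.14,0.142,0],0],[[0.175,0.177,0],0]], gripper=0)

```text
clock: 1.32
tool_pos: [0.3611, 0.4151, 0.2922]
orientation: [-180.0, -0.0, -26.1]
force: [1.2, -0.8, -0.2]
opening: 0.0599
gripper_force: 0.0
```

Emit:
send_rows(deltas=[[[0.035,0.035,0],0],[[0.07,0.07,0],0],[[0.105,0.106,0],0],[[0.14,0.142,0],0],[[0.175,0.177,0],0]])

```text
clock: 1.73
tool_pos: [0.4242, 0.2262, 0.2926]
orientation: [-179.9, -0.0, -26.1]
force: [1.5, -0.2, 0.1]
opening: 0.0261
gripper_force: 0.0
```

Emit:
send_rows(deltas=[[[0.035,0.035,0],-0.066],[[0.07,0.07,0],-0.132],[[0.105,0.106,0],-0.198],[[0.14,0.142,0],-0.264],[[0.175,0.177,0],-0.33]])

```text
clock: 2.15
tool_pos: [0.4858, 0.0427, 0.2927]
orientation: [-180.0, -0.1, 3.2]
force: [1.8, 1.4, 0.4]
opening: 0.0008
gripper_force: 0.0
```

Emit:
send_rows(deltas=[[[0,0,0.045],0],[[0,0,0.09],0],[[0,0,0.135],0],[[0,0,0.18],0],[[0,0,0.2],0]])

```text
clock: 2.57
tool_pos: [0.4836, 0.0435, 0.1285]
orientation: [179.9, 0.3, 2.8]
force: [-0.6, -0.7, -0.2]
opening: 0.0006
gripper_force: 0.0
```

```bash
cat >> h.py <<'E'
C0=np.array([.58268,.04276]);G=np.radians(3.62);GX=np.array([np.cos(G),np.sin(G)]);GY=np.array([-GX[1],GX[0]])
def st():
    o=ctrl.get_obs();p=o["tool_pos"];q=p[:2]-C0;f=o["force"]
    print("t",round(o["clock"],2),"gauge xy mm",(q@GX*1e3).round(1),(q@GY*1e3).round(1),"tip z",round((p[2]-.066)*1e3,1),"rpy",o["orientation"].round(2),"F",round(f[:2]@GX,1),round(f[:2]@GY,1),round(f[2],1),"open",round(o["opening"],4))
E
python3 - <<'E'
from h import *
st();s=ctrl.snapshot("side");crop(s,"pics/s2.png",240,130,170,140,4.6)
E
```

```text
t 2.57 gauge xy mm -98.8 7.0 tip z 62.5 rpy [179.93   0.25   2.8 ] F -0.7 -0.6 -0.2 open 0.0006
```

View pics/s2.png

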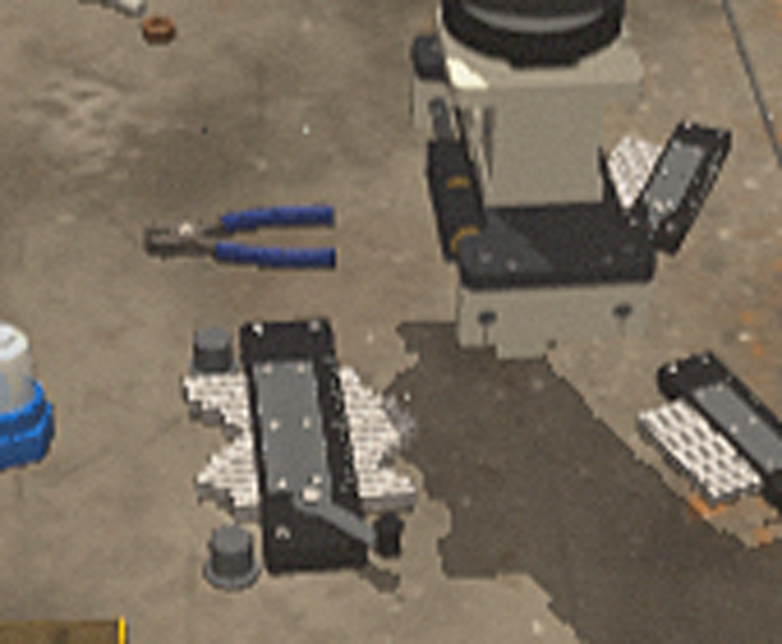

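The side view shows the gripper body at about (555,270), clear of the gauge, on its near side between it and the small gauges. Descending.

Emit:
send_rows(deltas=[[[0.003,0.004,0.02],-0.003],[[0.004,0.009,0.045],-0.006],[[0.005,0.009,0.065],-0.008],[[0.005,0.009,0.07],-0.008],[[0.005,0.009,0.07],-0.008]])

```text
clock: 3.03
tool_pos: [0.49, 0.0376, 0.076]
orientation: [180.0, 0.1, 3.6]
force: [-1.3, 0.7, 0.2]
opening: 0.0006
gripper_force: 0.0
```

```bash
python3 -c "
from h import *
st()"
```

```text
t 3.03 gauge xy mm -92.9 0.7 tip z 10.0 rpy [1.7996e+02 7.0000e-02 3.6000e+00] F -1.3 0.8 0.2 open 0.0006
```

Emit:
send_rows(deltas=[[[0.005,0,0.004],0],[[0.015,0,0.004],0],[[0.025,0,0.004],0],[[0.035,0,0.004],0],[[0.045,0,0.004],0]])

```text
clock: 3.45
tool_pos: [0.5269, 0.0401, 0.0735]
orientation: [-180.0, -0.0, 3.6]
force: [-3.1, 1.1, 2.4]
opening: 0.0002
gripper_force: 1.7
```

Emit:
send_rows(deltas=[[[0.006,0,0],0],[[0.012,0,0],0],[[0.018,0,0],0],[[0.024,0,0],0],[[0.024,0,0],0]])

```text
clock: 3.87
tool_pos: [0.546, 0.0412, 0.0729]
orientation: [180.0, -0.0, 3.6]
force: [-0.5, -0.3, 0.2]
opening: 0.0002
gripper_force: 0.2
```

```bash
python3 -c "
from h import *
st()"
```

```text
t 3.87 gauge xy mm -36.7 0.7 tip z 6.9 rpy [ 1.7999e+02 -2.0000e-02  3.6100e+00] F -0.5 -0.3 0.2 open 0.0002
```

Front face is about 4 mm short of the edge. I'll go forward in small steps until contact with the edge and dogs.

Emit:
send_rows(deltas=[[[0.002,0,0],0],[[0.004,0,0],0],[[0.005,0,0],0],[[0.006,0,0],0],[[0.006,0,0],0]])

```text
clock: 4.28
tool_pos: [0.5491, 0.0413, 0.0728]
orientation: [180.0, 0.1, 3.6]
force: [-5.4, 0.3, 2.2]
opening: 0.0004
gripper_force: 2.5
```

Emit:
send_rows(deltas=[[[0.0005,0,0],0],[[0.001,0,0],0],[[0.0015,0,0],0],[[0.002,0,0],0],[[0.002,0,0],0]])

```text
clock: 4.7
tool_pos: [0.5499, 0.0412, 0.0728]
orientation: [180.0, 0.2, 3.6]
force: [-8.1, 0.9, 5.1]
opening: 0.0002
gripper_force: 4.0
```

```bash
python3 - <<'E'
from h import *
st();s=ctrl.snapshot("side");crop(s,"pics/s3.png",260,180,110,90,6)
E
```

```text
t 4.7 gauge xy mm -32.8 0.5 tip z 6.8 rpy [1.7997e+02 1.7000e-01 3.5800e+00] F -8.0 1.4 5.1 open 0.0002
```

View pics/s3.png

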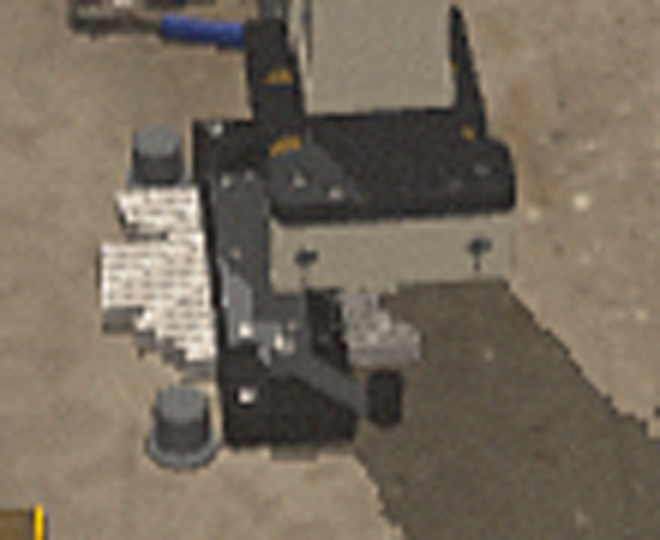

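The side view shows the fingers pressed on the near edge, with the middle leaves' rear ends now in line at about (105,275). Contact force is 8 N. Next: back off and push at gauge y = +32.

Emit:
send_rows(deltas=[[[-0.02,0,0],0],[[-0.05,0,0],0],[[-0.05,0,0],0],[[-0.05,-0.02,0],0],[[-0.05,-0.04,0],0]])

```text
clock: 5.17
tool_pos: [0.5102, 0.0712, 0.0735]
orientation: [-180.0, -0.1, 3.6]
force: [0.9, -0.2, 0.1]
opening: 0.0008
gripper_force: 0.0
```

Emit:
send_rows(deltas=[[[0,0,0],0],[[0.01,0,0],0],[[0.02,0,0],0],[[0.03,0,0],0],[[0.04,0,0],0]])

```text
clock: 5.58
tool_pos: [0.5423, 0.0726, 0.0728]
orientation: [180.0, 0.0, 3.6]
force: [-3.2, 1.6, 3.5]
opening: 0.0002
gripper_force: 2.0
```

Emit:
send_rows(deltas=[[[0.003,0,0],0],[[0.006,0,0],0],[[0.008,0,0],0],[[0.009,0,0],0],[[0.009,0,0],0]])

```text
clock: 6.0
tool_pos: [0.5477, 0.0729, 0.0727]
orientation: [180.0, 0.1, 3.6]
force: [-4.0, 1.1, 1.3]
opening: 0.0003
gripper_force: 2.7
```

```bash
python3 -c "
from h import *
st()"
```

```text
t 6.0 gauge xy mm -33.0 32.3 tip z 6.7 rpy [1.7997e+02 1.2000e-01 3.5700e+00] F -4.0 1.4 1.3 open 0.0003
```

Emit:
send_rows(deltas=[[[0.001,0,0],0],[[0.002,0,0],0],[[0.003,0,0],0],[[0.003,0,0],0],[[0.003,0,0],0]])

```text
clock: 6.42
tool_pos: [0.5492, 0.0729, 0.0726]
orientation: [180.0, 0.2, 3.6]
force: [-7.0, 1.2, 4.5]
opening: 0.0005
gripper_force: 4.4
```

Emit:
send_rows(deltas=[[[-0.02,0,0],0],[[-0.05,0,0],0],[[-0.055,0,0],0],[[-0.055,0.04,0],0],[[-0.055,0.08,0],0]])

```text
clock: 6.83
tool_pos: [0.5117, 0.0075, 0.0735]
orientation: [-180.0, -0.1, 3.8]
force: [1.4, -0.4, -1.7]
opening: 0.0004
gripper_force: 0.0
```

Emit:
send_rows(deltas=[[[0,0,0],0],[[0.01,0,0],0],[[0.02,0,0],0],[[0.03,0,0],0],[[0.043,0,0],0]])

```text
clock: 7.25
tool_pos: [0.5462, 0.0096, 0.0729]
orientation: [180.0, 0.0, 3.6]
force: [-3.5, -1.1, 3.0]
opening: 0.0006
gripper_force: 2.2
```

Emit:
send_rows(deltas=[[[0.003,0,0],0],[[0.006,0,0],0],[[0.008,0,0],0],[[0.009,0,0],0],[[0.009,0,0],0]])

```text
clock: 7.67
tool_pos: [0.5525, 0.0098, 0.0727]
orientation: [-180.0, 0.0, 3.6]
force: [-2.4, 0.3, -0.7]
opening: 0.0005
gripper_force: 0.8
```

```bash
python3 -c "
from h import *
st()"
```

```text
t 7.67 gauge xy mm -32.2 -31.0 tip z 6.7 rpy [-1.7999e+02  2.0000e-02  3.6100e+00] F -2.4 0.4 -0.7 open 0.0005
```

Emit:
send_rows(deltas=[[[0.001,0,0],0],[[0.002,0,0],0],[[0.003,0,0],0],[[0.003,0,0],0],[[0.003,0,0],0]])

```text
clock: 8.08
tool_pos: [0.5536, 0.0095, 0.0727]
orientation: [180.0, 0.2, 3.6]
force: [-6.7, 3.2, 2.1]
opening: 0.0005
gripper_force: 3.4
```

Emit:
send_rows(deltas=[[[-0.02,0,0],0],[[-0.05,0,0],0],[[-0.08,0,0],0],[[-0.08,0,-0.03],0],[[-0.08,0,-0.07],0]])

```text
clock: 8.5
tool_pos: [0.489, 0.005, 0.1279]
orientation: [179.9, 0.2, 3.6]
force: [1.9, 0.6, 0.0]
opening: 0.0003
gripper_force: 0.0
```

```bash
python3 - <<'E'
from h import *
st();s=ctrl.snapshot("side");t=ctrl.snapshot("top")
a=cv2.resize(s["color"][190:265,265:350,::-1],None,fx=7,fy=7,interpolation=cv2.INTER_CUBIC)[:525,:480]
cv2.imwrite("pics/s4.png",a);crop(t,"pics/t4.png",250,160,120,80,6.6)
E
```

```text
t 8.5 gauge xy mm -95.8 -31.8 tip z 61.9 rpy [179.92   0.24   3.62] F 1.9 0.5 0.0 open 0.0003
```

View pics/s4.png

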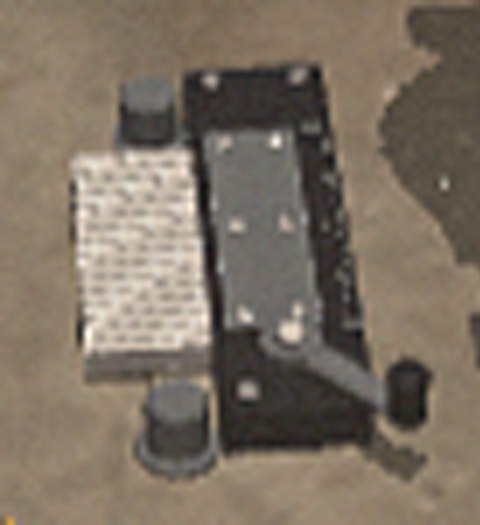

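View pics/t4.png

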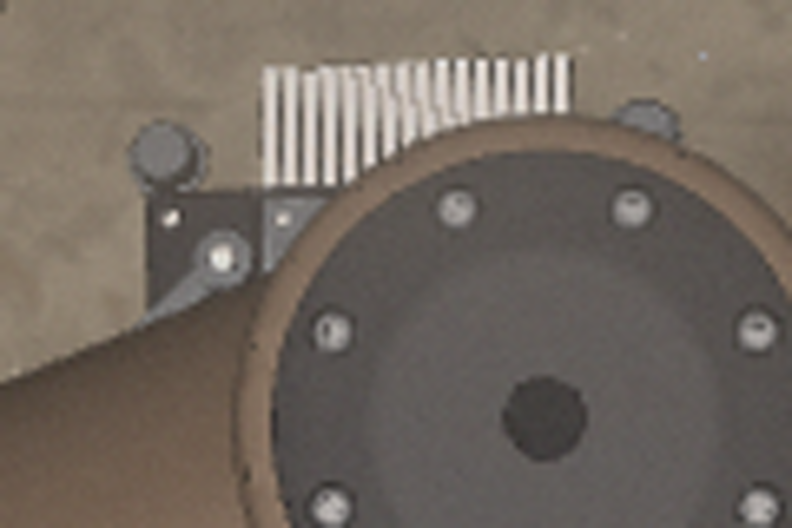

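Both views show the rear ends of all 16 leaves in line and the near edge clear of leaves. The gauge sits on the dogs with the lever still open. One leaf, at (310,72) in the top crop, looks slightly short, so I'll measure the rear ends to sub-pixel.

```bash
python3 - <<'E'
from h import *
from scipy.ndimage import map_coordinates as mc
t=[ctrl.snapshot("top") for _ in range(3)];im=np.mean([x["color"].astype(float).mean(2) for x in t],0);s=t[0]
s2=[ctrl.snapshot("side") for _ in range(3)];im2=np.mean([x["color"].astype(float).mean(2) for x in s2],0);q=s2[0]
# rear/near profiles per leaf: integrate brightness along gauge x at z=14mm
def prof(im,s,y,xs):
    P=np.array([px(s,(*(C0+GX*x+GY*y),.014)) for x in xs]);return mc(im,[P[:,1],P[:,0]],order=1)
xr=np.arange(.045,.085,.0005);xn=np.arange(-.045,-.015,.001)
for k in range(16):
    y=-.045+.006*k;o=[]
    for I,S in((im,s),(im2,q)):
        p=np.max([prof(I,S,y+d,xr) for d in(-.002,-.001,0,.001,.002)],0);b=p[-15:].mean();hi=np.percentile(p[:30],60);i=np.where(p>(b+hi)/2)[0].max();o.append(round(xr[i]*1e3,1))
    pn=prof(im2,q,y,xn);print(k+1,o,pn.round().astype(int)[:26:3])
E
```

```text
1 [np.float64(63.0), np.float64(64.0)] [ 80  80  77  81 117 118 115 115 121]
2 [np.float64(63.0), np.float64(64.0)] [ 80  86  80  71 101 118 119 124 131]
3 [np.float64(61.5), np.float64(63.0)] [ 80  80  79  75 119 121 121 123 128]
4 [np.float64(62.0), np.float64(63.0)] [ 82  80  76  99 124 122 121 119 127]
5 [np.float64(62.5), np.float64(63.5)] [ 84  82  99 132 126 126 125 129 133]
6 [np.float64(63.0), np.float64(63.5)] [ 79  81 134 129 129 133 131 129 136]
7 [np.float64(63.0), np.float64(63.5)] [ 91 112 128 125 125 128 132 125 119]
8 [np.float64(62.5), np.float64(64.0)] [131 129 125 125 126 126 126 128 125]
9 [np.float64(63.0), np.float64(64.5)] [127 123 121 124 124 126 128 133 131]
10 [np.float64(62.0), np.float64(64.5)] [126 120 119 118 119 119 121 126 121]
11 [np.float64(62.0), np.float64(63.0)] [126 125 123 122 120 119 119 121 124]
12 [np.float64(62.0), np.float64(63.0)] [117 121 121 123 120 124 124 128 135]
13 [np.float64(62.5), np.float64(63.0)] [119 120 120 121 122 125 128 129 133]
14 [np.float64(60.5), np.float64(62.5)] [125 127 128 127 130 131 130 132 125]
15 [np.float64(63.0), np.float64(63.5)] [123 125 124 122 125 128 130 129 133]
16 [np.float64(63.0), np.float64(64.0)] [124 124 118 121 126 125 130 133 132]
```

Leaves 3 and 14 sit about 1–1.5 mm short. Both were exactly at the seam between the two shut fingers. I'll push again at y = ±24 so the seam falls between leaves.

Emit:
send_rows(deltas=[[[0,-0.01,0.03],0],[[0,-0.01,0.07],0],[[0.03,-0.01,0.07],0],[[0.06,-0.01,0.07],0],[[0.07,-0.01,0.07],0]])

```text
clock: 9.32
tool_pos: [0.5492, 0.0175, 0.0716]
orientation: [179.9, 0.0, 3.7]
force: [0.0, 0.9, 0.6]
opening: 0.0006
gripper_force: 0.0
```

Emit:
send_rows(deltas=[[[0.003,0,0],0],[[0.006,0,0],0],[[0.009,0,0],0],[[0.011,0,0],0],[[0.012,0,0],0]])

```text
clock: 9.73
tool_pos: [0.5532, 0.0172, 0.0724]
orientation: [180.0, 0.3, 3.6]
force: [-8.9, 2.5, 4.8]
opening: 0.0002
gripper_force: 4.5
```

Emit:
send_rows(deltas=[[[-0.02,0,0],0],[[-0.03,-0.03,0],0],[[-0.03,-0.06,0],0],[[-0.02,-0.06,0],0],[[-0.01,-0.06,0],0]])

```text
clock: 10.15
tool_pos: [0.5452, 0.0663, 0.0737]
orientation: [-180.0, -0.1, 3.7]
force: [0.2, -0.4, 0.5]
opening: 0.0004
gripper_force: 0.0
```

Emit:
send_rows(deltas=[[[0.002,0,0],0],[[0.004,0,0],0],[[0.006,0,0],0],[[0.007,0,0],0],[[0.007,0,0],0]])

```text
clock: 10.57
tool_pos: [0.5499, 0.0647, 0.0726]
orientation: [180.0, 0.1, 3.5]
force: [-3.0, 0.1, 1.9]
opening: 0.0002
gripper_force: 1.8
```

```bash
python3 -c "
from h import *
st()"
```

```text
t 10.57 gauge xy mm -31.4 24.0 tip z 6.6 rpy [1.7997e+02 1.2000e-01 3.5400e+00] F -2.9 0.3 1.9 open 0.0002
```

Emit:
send_rows(deltas=[[[0.002,0,0],0],[[0.003,0,0],0],[[0.004,0,0],0],[[0.005,0,0],0],[[0.005,0,0],0]])

```text
clock: 10.98
tool_pos: [0.5505, 0.0645, 0.0723]
orientation: [179.9, 0.5, 3.5]
force: [-17.3, 3.5, 13.3]
opening: 0.0005
gripper_force: 8.3
```

Emit:
send_rows(deltas=[[[-0.02,0,0],0],[[-0.05,0,0],0],[[-0.08,0,0],0],[[-0.08,0.03,-0.03],0],[[-0.08,0.06,-0.07],0]])

```text
clock: 11.4
tool_pos: [0.4915, 0.0134, 0.1276]
orientation: [179.9, 0.3, 3.8]
force: [2.0, -0.0, 0.7]
opening: 0.0003
gripper_force: 0.0
```

```bash
python3 - <<'E'
from h import *
from scipy.ndimage import map_coordinates as mc
st();o=[]
xr=np.arange(.045,.085,.0005)
for n in("top","side"):
    t=[ctrl.snapshot(n) for _ in range(3)];I=np.mean([x["color"].astype(float).mean(2) for x in t],0);S=t[0];r=[]
    for k in range(16):
        p=np.max([(lambda P:mc(I,[P[:,1],P[:,0]],order=1))(np.array([px(S,(*(C0+GX*x+GY*(-.045+.006*k+d)),.014)) for x in xr])) for d in(-.002,-.001,0,.001,.002)],0)
        r.append(round(float(xr[np.where(p>(p[-15:].mean()+np.percentile(p[:30],60))/2)[0].max()]*1e3),1))
    print(n,r)
E
```

```text
t 11.4 gauge xy mm -92.8 -23.6 tip z 61.6 rpy [179.91   0.27   3.75] F 2.0 -0.2 0.7 open 0.0003
top [63.0, 63.5, 62.5, 62.0, 62.5, 62.5, 63.0, 63.0, 63.0, 62.0, 62.0, 62.0, 62.5, 63.0, 63.0, 63.0]
side [64.0, 63.0, 63.5, 63.0, 63.0, 63.5, 63.5, 64.0, 64.5, 64.5, 64.0, 63.5, 63.5, 63.0, 63.5, 63.5]
```

All the leaves now read even within noise. Now the lever: move the fingertips to the near side of the knob (y ≈ 97), with the tips at z ≈ 26 mm.

Emit:
send_rows(deltas=[[[0,-0.035,0],0],[[0,-0.075,0],0],[[0,-0.115,0],0],[[0,-0.15,0],0],[[0,-0.15,0],0]])

```text
clock: 12.12
tool_pos: [0.4867, 0.1377, 0.1282]
orientation: [180.0, -0.0, 3.8]
force: [0.8, 0.2, -0.1]
opening: 0.0009
gripper_force: 0.0
```

Emit:
send_rows(deltas=[[[0,0,0.02],0],[[0,0,0.035],0],[[0,0,0.042],0],[[0,0,0.042],0],[[0,0,0.042],0]])

```text
clock: 12.53
tool_pos: [0.4862, 0.1335, 0.0948]
orientation: [179.9, 0.1, 3.6]
force: [0.0, 0.4, 0.3]
opening: 0.0003
gripper_force: 0.0
```

```bash
python3 -c "
from h import *
st()"
```

```text
t 12.53 gauge xy mm -90.6 96.6 tip z 28.8 rpy [1.7993e+02 8.0000e-02 3.6200e+00] F 0.0 0.4 0.3 open 0.0003
```

Emit:
send_rows(deltas=[[[0.01,0,0.003],0],[[0.025,0,0.003],0],[[0.035,0,0.003],0],[[0.045,0,0.003],0],[[0.052,0,0.003],0]])

```text
clock: 12.95
tool_pos: [0.5292, 0.1363, 0.0933]
orientation: [-180.0, -0.0, 3.6]
force: [-0.1, 0.2, 0.4]
opening: 0.0004
gripper_force: 0.0
```

Emit:
send_rows(deltas=[[[0.006,0,0],0],[[0.012,0,0],0],[[0.018,0,0],0],[[0.024,0,0],0],[[0.03,0,0],0]])

```text
clock: 13.37
tool_pos: [0.5514, 0.139, 0.0929]
orientation: [-179.9, 0.0, 3.6]
force: [-4.5, 6.5, 0.6]
opening: 0.0005
gripper_force: 4.0
```

Emit:
send_rows(deltas=[[[0.003,0,0],0],[[0.006,0,0],0],[[0.008,0,0],0],[[0.01,0,0],0],[[0.01,0,0],0]])

```text
clock: 13.78
tool_pos: [0.5602, 0.1387, 0.093]
orientation: [-180.0, -0.0, 3.6]
force: [-1.9, 3.1, -0.7]
opening: 0.0001
gripper_force: 1.6
```

```bash
python3 -c "
from h import *
st()"
```

```text
t 13.78 gauge xy mm -16.3 97.2 tip z 27.0 rpy [-1.7997e+02 -3.0000e-02  3.6100e+00] F -1.7 3.2 -0.7 open 0.0001
```

Emit:
send_rows(deltas=[[[0.001,0,0],0],[[0.002,0,0],0],[[0.003,0,0],0],[[0.003,0,0],0],[[0.003,0,0],0]])

```text
clock: 14.2
tool_pos: [0.5622, 0.138, 0.093]
orientation: [180.0, 0.0, 3.6]
force: [-1.2, 1.3, -0.2]
opening: 0.0006
gripper_force: 0.6
```

```bash
python3 - <<'E'
from h import *
st();s=ctrl.snapshot("side");crop(s,"pics/s5.png",260,180,110,90,6)
E
```

```text
t 14.2 gauge xy mm -14.4 96.4 tip z 27.0 rpy [1.7998e+02 1.0000e-02 3.5900e+00] F -1.1 1.4 -0.2 open 0.0006
```

View pics/s5.png

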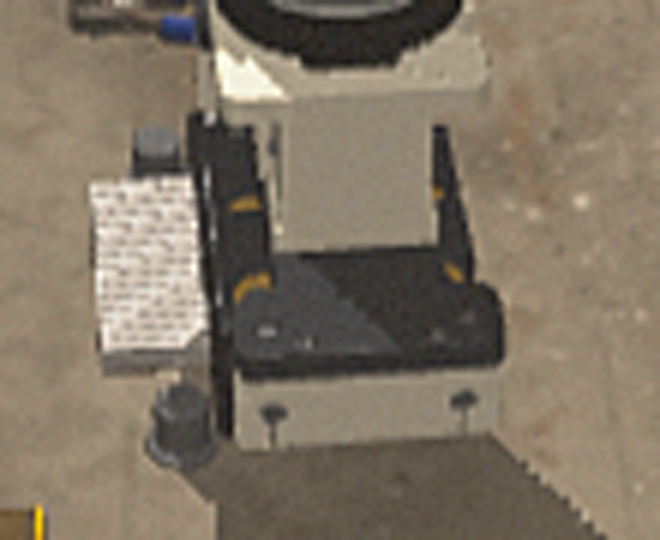

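The knob is hidden under the gripper body. The leaves remain in line, at about (95,265). I'll advance in ~1 mm steps until the stop is felt.

Emit:
send_rows(deltas=[[[0.001,0,0],0],[[0.0015,0,0],0],[[0.002,0,0],0],[[0.002,0,0],0],[[0.002,0,0],0]])

```text
clock: 14.67
tool_pos: [0.5632, 0.1382, 0.0928]
orientation: [180.0, 0.1, 3.6]
force: [-4.4, 0.8, 1.5]
opening: 0.0003
gripper_force: 2.5
```

Emit:
send_rows(deltas=[[[0.0005,0,0],0],[[0.001,0,0],0],[[0.001,0,0],0],[[0.001,0,0],0],[[0.001,0,0],0]])

```text
clock: 15.08
tool_pos: [0.5636, 0.1382, 0.0927]
orientation: [180.0, 0.1, 3.6]
force: [-6.0, 1.1, 3.0]
opening: 0.0004
gripper_force: 3.2
```

```bash
python3 - <<'E'
from h import *
st()
E
```

```text
t 15.08 gauge xy mm -13.0 96.4 tip z 26.7 rpy [1.7996e+02 1.1000e-01 3.5800e+00] F -5.9 1.4 3.0 open 0.0004
```

The stop is felt at 6 N, close to the expected position. Back off, rise and move aside to look.

Emit:
send_rows(deltas=[[[-0.03,0,0],0],[[-0.07,0,0],0],[[-0.1,0,-0.02],0],[[-0.1,0,-0.06],0],[[-0.1,0,-0.1],0]])

```text
clock: 15.5
tool_pos: [0.4835, 0.1329, 0.1734]
orientation: [179.9, 0.1, 3.7]
force: [1.7, 1.2, -0.1]
opening: 0.0001
gripper_force: 0.0
```

Emit:
send_rows(deltas=[[[0,-0.03,-0.03],0],[[0,-0.06,-0.06],0],[[0,-0.1,-0.09],0],[[0,-0.15,-0.1],0],[[0,-0.2,-0.1],0]])

```text
clock: 15.92
tool_pos: [0.476, 0.2954, 0.2569]
orientation: [-179.7, -0.3, 3.6]
force: [1.6, -0.2, -0.4]
opening: 0.0004
gripper_force: 0.0
```

Emit:
send_rows(deltas=[[[0,-0.05,0],0],[[0,-0.1,0],0],[[0,-0.15,0],0],[[0,-0.2,0],0],[[0,-0.2,0],0]])

```text
clock: 16.33
tool_pos: [0.4647, 0.4592, 0.2522]
orientation: [-179.9, -0.1, 3.8]
force: [0.6, -0.3, 0.2]
opening: 0.0004
gripper_force: 0.0
```

```bash
python3 - <<'E'
from h import *
st();s=ctrl.snapshot("top");crop(s,"pics/t6.png",250,160,120,80,6.6)
E
```

```text
t 16.33 gauge xy mm -91.5 423.0 tip z 186.2 rpy [-1.7993e+02 -1.1000e-01  3.8100e+00] F 0.6 -0.3 0.2 open 0.0004
```

View pics/t6.png

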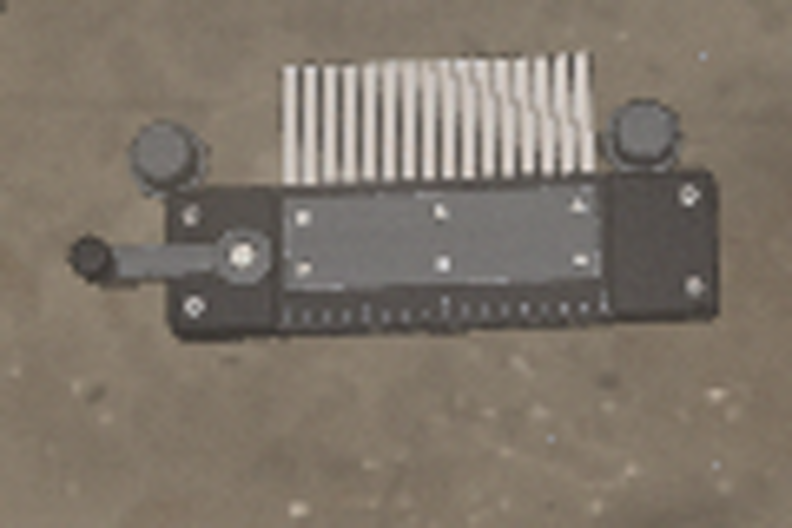

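The lever is in line: pivot (241,256), knob (93,258). The leaves are flush at the ruled edge. But the gauge slid about 6 mm towards -y, so the left dog, at (163,160), now bears on the corner of its end block at (168,190). I'll nudge it back along +y from its -y end, so I'm measuring the room there first.

```bash
python3 - <<'E'
from h import *
s=ctrl.snapshot("top")
f=lambda u,v,z:w(s,250+(u+.5)/6.6-.5,160+(v+.5)/6.6-.5,z)[:2]
C=[f(u,v,.018) for u,v in((165,190),(712,172),(717,318),(171,340))];tl,tr,br,bl=C;e=(tl-tr)+(bl-br);print("yaw",np.degrees(np.arctan2(-e[0],e[1])))
g=lambda p:(round((p-C0)@GX*1e3,1),round((p-C0)@GY*1e3,1))
print("corners",[g(c) for c in C],"centre",g(np.mean(C,0)),"dogs",g(f(162,150,.021)),g(f(642,128,.021)),"piv",g(f(241,256,.022)),"knob",g(f(93,258,.038)))
for d in ctrl.cut_out(s,"side_cutters")[:2]:
    v,u=np.nonzero(d["pixels"]);P=np.array([g(w(s,a,b,.006)[:2]) for a,b in zip(u,v)]);print(d["conf"],d["xy"],"cutters x",P[:,0].min(),P[:,0].max(),"y",P[:,1].min(),P[:,1].max(), "ymax for |x|<45",P[abs(P[:,0])<45,1].max())
o=ctrl.get_obs();T=C0+GY*-.113+GX*.003;d=T-o["tool_pos"][:2];y=np.radians(o["orientation"][2])
print("d tool share",d@[np.cos(y),np.sin(y)]/.8,d@[np.sin(y),-np.cos(y)]/.8,o["joint_pos"].round(1))
E
```

```text
yaw 3.3003134657234385
corners [(np.float64(25.3), np.float64(77.2)), (np.float64(23.7), np.float64(-90.1)), (np.float64(-21.2), np.float64(-89.4)), (np.float64(-20.9), np.float64(76.7))] centre (np.float64(1.7), np.float64(-6.4)) dogs (np.float64(37.2), np.float64(77.5)) (np.float64(37.7), np.float64(-69.3)) piv (np.float64(3.4), np.float64(54.3)) knob (np.float64(2.4), np.float64(97.3))
0.88 [0.6158, 0.478] cutters x -30.8 60.7 y -198.3 -150.2 ymax for |x|<45 -150.2
d tool share 0.11813845374046855 0.662789626924154 [ 61.5  19.6  -6.    0.  -64.4  32.2]
```

There is 60 mm of room before the cutters, and the lever is at its stop. I'll move over with a 90° turn, so that only the 19 mm finger thickness lies along y.

Emit:
send_rows(deltas=[[[0.008,0.044,0],0],[[0.016,0.088,0],0],[[0.024,0.132,0],0],[[0.032,0.176,0],0],[[0.04,0.22,0],0]])

```text
clock: 16.9
tool_pos: [0.5079, 0.2763, 0.2536]
orientation: [-180.0, -0.1, 3.6]
force: [1.3, 0.2, -0.3]
opening: 0.0001
gripper_force: 0.0
```

Emit:
send_rows(deltas=[[[0.008,0.044,0],0],[[0.016,0.088,0],0],[[0.024,0.132,0],0],[[0.032,0.176,0],0],[[0.04,0.22,0],0]])

```text
clock: 17.32
tool_pos: [0.5505, 0.1025, 0.2538]
orientation: [-180.0, -0.1, 3.5]
force: [1.7, -0.1, 0.3]
opening: 0.0007
gripper_force: 0.0
```

Emit:
send_rows(deltas=[[[0.008,0.044,0],0.07],[[0.016,0.088,0],0.14],[[0.024,0.132,0],0.21],[[0.032,0.176,0],0.28],[[0.038,0.22,0],0.35]])

```text
clock: 17.73
tool_pos: [0.5917, -0.0712, 0.2538]
orientation: [-180.0, -0.1, -28.3]
force: [1.0, 1.3, -0.1]
opening: 0.0003
gripper_force: 0.0
```

Emit:
send_rows(deltas=[[[0,0,0],0.075],[[0,0,0],0.15],[[0,0,0],0.225],[[0,0,0],0.3],[[0,0,0],0.375]])

```text
clock: 18.15
tool_pos: [0.5914, -0.0697, 0.2536]
orientation: [-179.9, -0.0, -62.1]
force: [0.5, 1.0, 0.6]
opening: 0.0006
gripper_force: 0.0
```

Emit:
send_rows(deltas=[[[0,0,0.03],0.07],[[0,0,0.06],0.14],[[0,0,0.09],0.21],[[0,0,0.12],0.275],[[0,0,0.13],0.275]])

```text
clock: 18.57
tool_pos: [0.5897, -0.0695, 0.1462]
orientation: [179.8, -0.0, -86.8]
force: [-1.8, -0.8, 0.1]
opening: 0.0001
gripper_force: 0.0
```

```bash
python3 -c "
from h import *
st()"
```

```text
t 18.57 gauge xy mm -0.1 -112.5 tip z 80.2 rpy [179.78  -0.   -86.78] F -1.8 -0.7 0.1 open 0.0001
```

Emit:
send_rows(deltas=[[[0,0,0.04],0],[[0,0,0.075],0],[[0,0,0.09],0],[[0,0,0.093],0],[[0,0,0.093],0]])

```text
clock: 18.98
tool_pos: [0.5919, -0.0688, 0.0747]
orientation: [180.0, -0.0, -86.3]
force: [-0.2, -0.0, -0.0]
opening: 0.0003
gripper_force: 0.0
```

Emit:
send_rows(deltas=[[[-0.003,0,0],0],[[-0.006,0,0],0],[[-0.009,0,0],0],[[-0.012,0,0],0],[[-0.015,0,0],0]])

```text
clock: 19.4
tool_pos: [0.5918, -0.0563, 0.0757]
orientation: [-179.9, -0.0, -86.4]
force: [1.0, -7.0, 3.1]
opening: 0.0004
gripper_force: 3.6
```

```bash
python3 -c "
from h import *
st()"
```

```text
t 19.4 gauge xy mm 2.9 -99.4 tip z 9.7 rpy [-1.7992e+02 -4.0000e-02 -8.6350e+01] F 0.6 -7.0 3.1 open 0.0004
```

Emit:
send_rows(deltas=[[[-0.002,0,0],0],[[-0.004,0,0],0],[[-0.006,0,0],0],[[-0.008,0,0],0],[[-0.008,0,0],0]])

```text
clock: 19.82
tool_pos: [0.5914, -0.0503, 0.0756]
orientation: [-179.9, -0.1, -86.4]
force: [0.3, -6.4, 4.9]
opening: 0.0005
gripper_force: 2.8
```

```bash
python3 -c "
from h import *
st()"
```

```text
t 19.82 gauge xy mm 2.8 -93.4 tip z 9.6 rpy [-1.7994e+02 -6.0000e-02 -8.6350e+01] F -0.1 -6.5 4.9 open 0.0005
```

Emit:
send_rows(deltas=[[[-0.001,0,0],0],[[-0.002,0,0],0],[[-0.002,0,0],0],[[0.005,0,0],0],[[0.012,0,0],0]])

```text
clock: 20.23
tool_pos: [0.5917, -0.0593, 0.0749]
orientation: [-180.0, 0.0, -86.4]
force: [-0.3, -0.7, -0.5]
opening: 0.0007
gripper_force: 0.0
```

Emit:
send_rows(deltas=[[[0,0,-0.03],0],[[0,0,-0.07],0],[[0,0,-0.11],0],[[0,0,-0.16],0],[[0,0,-0.2],0]])

```text
clock: 20.65
tool_pos: [0.5916, -0.0596, 0.2373]
orientation: [-179.9, 0.0, -86.4]
force: [1.3, 0.5, 0.3]
opening: 0.0004
gripper_force: 0.0
```

Emit:
send_rows(deltas=[[[0.045,0,0],0],[[0.09,0,0],0],[[0.135,0,0],0],[[0.18,0,0],0],[[0.225,0,0],0]])

```text
clock: 21.07
tool_pos: [0.6026, -0.2406, 0.2347]
orientation: [-180.0, 0.0, -86.4]
force: [0.7, 0.1, -0.0]
opening: 0.0003
gripper_force: 0.0
```

Emit:
send_rows(deltas=[[[0.045,0,0],0],[[0.09,0,0],0],[[0.135,0,0],0],[[0.15,0,0],0],[[0.15,0,0],0]])

```text
clock: 21.48
tool_pos: [0.6096, -0.362, 0.2334]
orientation: [179.9, 0.0, -86.6]
force: [0.0, 0.1, 0.2]
opening: 0.0005
gripper_force: 0.0
```

```bash
python3 - <<'E'
from h import *
st()
for n in("top","side"):
    s=ctrl.snapshot(n)
    for k in("lock_knob","side_cutters","bit_bottle","fuse_box"):
        print(n,k,[(round(d["conf"],2),round(d["xy"][0]*640),round(d["xy"][1]*400)) for d in ctrl.boxes_of(s,k)[:2]])
    if n=="top":
        for d in ctrl.cut_out(s,"gauge")[:1]:
            m=d["pixels"];v,u=np.nonzero(m);P=np.array([w(s,a,b,.018)[:2]-C0 for a,b in zip(u,v)])*1e3;q=np.c_[P@GX,P@GY]
            print(d["conf"],q.min(0),q.max(0))
            nr=[];  # near and far edges per y bin
            for y in range(-78,75,12):
                b=q[abs(q[:,1]-y)<3];nr.append((y,b[:,0].min().round(1),b[:,0].max().round(1)))
            print(nr)
        g=s["color"].astype(float).mean(2)
        from scipy.ndimage import map_coordinates as mc
        # dark-body profile along y at x=+12mm & -15 mm (ends)
        for x in(-15,15):
            ys=np.arange(-105,-75,2);Q=np.array([px(s,(*(C0+GX*x/1e3+GY*y/1e3),.018)) for y in ys]);print("x",x,list(zip(ys.tolist(),mc(g,[Q[:,1],Q[:,0]],order=1).round().astype(int).tolist())))
E
```

```text
t 21.48 gauge xy mm 1.3 -405.7 tip z 167.4 rpy [ 1.7994e+02  2.0000e-02 -8.6600e+01] F 0.0 0.1 0.2 open 0.0005
top lock_knob [(0.77, 273, 198), (0.67, 291, 319)]
top side_cutters [(0.74, 407, 184), (0.64, 299, 174)]
top bit_bottle [(0.64, 321, 133)]
top fuse_box [(0.93, 237, 148)]
0.9 [-236.29055567 -207.51140388] [-178.34884226 -137.3112729 ]Traceback (most recent call last):
  File "<stdin>", line 13, in <module>
    return umr_minimum(a, axis, None, out, keepdims, initial, where)
ValueError: zero-size array to reduction operation minimum which has no identity
```

```bash
python3 - <<'E'
from h import *
from scipy.ndimage import map_coordinates as mc
s=ctrl.snapshot("top");z=ctrl.snapshot("side");old=cv2.imread("pics/top0.png").astype(float).mean(2);g=s["color"].astype(float).mean(2)
oz=cv2.imread("pics/side0.png").astype(float).mean(2);gz=z["color"].astype(float).mean(2)
for n,S,a,b,bx in(("top cutters",s,old,g,(382,160,416,218)),("side cutters",z,oz,gz,(268,170,318,192)),("top bottle",s,old,g,(308,118,338,148)),("top fuse",s,old,g,(226,130,252,162)),("side bottle",z,oz,gz,(228,198,254,234)),("side fuse",z,oz,gz,(234,262,270,290))):
    x0,y0,x1,y1=bx;A=a[y0:y1,x0:x1];B=b[y0:y1,x0:x1];print(n,"shift",cv2.phaseCorrelate(A,B),"absdiff",abs(A-B).mean().round(1))
for d in ctrl.cut_out(s,"side_cutters")[:1]:
    v,u=np.nonzero(d["pixels"]);print("cut",d["conf"],u.min(),u.max(),v.min(),v.max())
def prof(x,ys,zz=.018):
    Q=np.array([px(s,(*(C0+GX*x/1e3+GY*y/1e3),zz)) for y in ys]);return mc(g,[Q[:,1],Q[:,0]],order=1).round().astype(int).tolist()
for x in(-15,15):print("end -y",x,prof(x,range(-100,-70,3)))
def px_(y,xs):
    Q=np.array([px(s,(*(C0+GX*x/1e3+GY*y/1e3),.018)) for x in xs]);return mc(g,[Q[:,1],Q[:,0]],order=1).round().astype(int).tolist()
for y in(-75,-60,0,55,70):print("near edge",y,px_(y,range(-30,-12,2)))
for y in(-60,60):print("far edge",y,px_(y,range(16,34,2)))
d=[d for d in ctrl.boxes_of(s,"lock_knob")];print([( (w(s,q["xy"][0]*640,q["xy"][1]*400,.03)[:2]-C0)@np.c_[GX,GY]*1e3).round(1) for q in d])
E
```

```text
top cutters shift ((-0.1411932573395731, 0.744065621510174), 0.5086773316834873) absdiff 16.7
side cutters shift ((0.2831159239673511, 0.31692566790112586), 0.7668410010647926) absdiff 16.0
top bottle shift ((0.017140541338539705, -0.05799133906302956), 0.9547315278712224) absdiff 19.3
top fuse shift ((0.643043756048252, -0.007822751093740976), 0.9771516012723132) absdiff 15.3
side bottle shift ((0.59016943418181, 0.10109964830740026), 0.9784337292800666) absdiff 3.8
side fuse shift ((0.09618971828206213, -0.2660488977008253), 0.887753566954192) absdiff 3.9
cut 0.6 388 411 164 212
end -y -15 [127, 128, 124, 126, 128, 126, 99, 90, 95, 94]
end -y 15 [123, 124, 126, 127, 125, 128, 110, 88, 128, 190]
near edge -75 [130, 129, 131, 131, 100, 76, 86, 95, 142]
near edge -60 [127, 127, 129, 128, 112, 77, 85, 95, 95]
near edge 0 [134, 136, 138, 141, 112, 91, 107, 110, 98]
near edge 55 [134, 136, 141, 142, 88, 71, 83, 90, 92]
near edge 70 [139, 139, 140, 138, 99, 65, 80, 90, 89]
far edge -60 [92, 94, 93, 92, 88, 112, 114, 118, 114]
far edge 60 [95, 95, 95, 93, 106, 137, 140, 140, 139]
[array([ 2.5, 75.3]), array([-231.5,   52.4]), array([-197.2, -153. ])]
```

The bystanders are unmoved. The gauge is parallel to and against the dogs, back near its starting y. The lever is in line. Handing in.

```bash
python3 -c "
from plant import ctrl
print(ctrl.close_job())"
```

```text
the job is handed in; nothing more can be done
None
```

I pushed all 16 leaves back flush, then turned the lever to its locked stop, and handed the job in at about 22 s; locking it slid the gauge about 6 mm along the dogs, so I nudged it back against them.

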